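# Lock up the ring drawer

### The arm

A 6-joint arm with a two-finger parallel gripper is mounted at the origin on the work surface. World frame = base frame: x ahead of the robot, y to its left, z up, the work surface at z = 0. Lengths are in m, angles in rad, forces in N, time in s.
With the tool pointing down it reaches from about 0.325 to 0.75 m from the base axis. Payload 7.6 kg.
Tool frame: the origin (TCP) lies between the finger pads; the fingertips stand 11 mm ahead of it and the grasp point (between the pads) lies 8 mm behind it; z points along the fingers, y is the line along which they close (so a half turn about z gives the same grasp; the last joint's range is limited). The gripper opens to 85 mm and grips with 20 to 120 N. Pads are 22 mm wide; open, the fingers measure 114 mm over their backs; the gripper's body (76 mm by 85 mm) begins 54 mm behind the grasp point. The pads swing forward as they close: fully open they stand 13 mm farther back than shut.
Start: joints at [1.044, 0.052, 1.401, -0, 1.689, -0.07], TCP at [0.232, 0.471, 0.242] pointing down, gripper open.
Joint ranges: [-2.9, 2.9], [-0.91, 2.17], [0.12, 2.37], [-1.06, 4.2], [0.26, 2.73], [-2.93, 2.93]. Speed limits (rad/s): [2.57, 2.57, 3.01, 3.14, 3.14, 3.14].

### API

Orientations are given as a 3x3 rotation matrix whose columns are the frame's x, y, z axes.
In Python, from workcell import arm, vision, job gives the robot as it stands. The module is installed in compiled form; this text tells all that it offers.
- The arm moves only by the tool arm_command, never from a script. Its argument "plan" is a list of rows, each a list of 2 entries, a list of its own where there are three numbers: the shift along the tool's x, y, z in m, then the turn about the tool's z in rad. A call has 1 to 10 rows; each row is the pose to reach, as a shift and turn from the pose commanded when the call began, along the tool's axes at that moment; what a row does not reach only later rows make up. A row lasts 1/8 s, in which the tool goes at most 62.5 mm and 10.7 degrees, less where a joint would pass 70% of its speed; a pose out of reach is approached as far as the arm can. A call with a gripper value outside its range is refused whole. "fingers" is the opening, from -1 (shut) to 1 (fully open), set as the call begins (left out, the last holds). The fingers move at their own pace and stop on an object; "grip_force" is the grip in N (left out, the last holds). Time passes only in rows, so rows that repeat a pose let the fingers close. It gives the time, the measured TCP pose, the force, the opening and the grip force at its end, in the units of the state.
- arm.read_state(): the state, without advancing time (a new reading comes with each control period).
- vision.read_camera(name): name is "side" or "top" or "wrist"; returns the picture (384x512x3 uint8, red, green, blue); there is no depth.
- vision.calibration(name): a dict with "camera_matrix" (3x3 intrinsics, pixels), "T" (4x4, takes a point from camera to world coordinates). Camera axes: x right, y up, looking along -z (the intrinsics and any distortion apply to the point x, -y, -z); pixel columns grow to the right and rows downward; lengths in m; the calibration is good to about 2 mm. The wrist camera is an equidistant fisheye: a pixel r from the principal point sees the ray r / f radians off the axis. A picture is of the moment at which its call begins: read the wrist's pose just before it. calibration takes no time and is no camera call; for the wrist camera it gives the pose at the moment of the call.
- job.job_done(): hands the job in; it is judged then, once.
The state is a dict: "time_s": time; "joint_positions": joint angles; "joint_vel": joint speeds; "joint_torque": joint torques, N m; "tcp_pos": TCP position; "tcp_rot": TCP orientation; "force": force on the tool from outside, world axes, zero at the start; "wrist_torque": the same for the moment, N m; "finger_gap": opening from 0.0 (shut) to 1.0 (fully open); "grasp_force": force on a finger pad.
Only numpy, scipy, OpenCV 4.12 (cv2) and the standard library are available. Lean on these libraries where they do the work, as an engineer would, in place of code of your own. Each camera call takes 0.05 s, during which the arm holds its last target. There are 200 camera calls.

### The job

Two matching one-drawer units stand open on the goldsmith's bench: one drawer holds finished rings, the other holds files. Push the drawer with the rings fully shut with the fingertips, then push the brass bolt on the front of that same unit all the way to the left (seen from the robot) across the front of the shut drawer. Leave the file drawer and its bolt as they are, and do not shift or lift anything else on the bench.

Things in the scene. Friction and masses are not known exactly. Their poses are not given: they have to be found in the camera images.
- ring_unit: one-drawer wooden bench unit, fixed, 160 deep (x) x 190 wide (y) x 78 high. Origin: on the bench under the middle of its front face. Its x points into the unit (away from the robot), y to the left along the front face, z up; at yaw 0 these are the world axes. Its drawer holds rows of rings in a grey pad. The two units have swapped places in some starts
- ring_drawer (a joint): ring drawer, slide of the drawer in m: 0 = fully shut (front panel flush with the unit's face), grows as the drawer comes out along the unit's -x, 0.11 = end. Starts 0.07 to 0.095 out, about 1.5 N of friction, stays where it is left
- ring_drawer_front (a point): ring drawer: middle of the outer face of the drawer's front panel, 37 above the bench; moves with the drawer; shut it is at unit frame (0, 20, 37) mm. The panel is an upright board 116 wide, from 14 to 64 above the bench, no handle, only a finger notch 44 wide x 15 deep in the middle of its top edge. Push it along the unit's +x to shut
- ring_bolt (a joint): bolt of the ring unit, slide of the brass bolt in m: 0 = drawn back to the right (open), grows as it is pushed along the unit's +y (left), 0.036 = stop, bolt fully across in front of the shut drawer's front. Starts at 0 to 0.004, about 1.2 N of friction, stays where it is left
- ring_bolt_stud (a point): bolt of the ring unit: point on the finger stud: a level brass pin 12 in diameter standing out along the unit's -x from 10 to 44 mm before the face; this point is 30 mm before the face, 52 above the bench; at bolt 0 it is at unit frame (-30, -75, 52) mm. The bar and guide rails behind it stand 10 mm proud of the face. Push it from its right side towards +y
- file_unit: one-drawer wooden bench unit, fixed, 160 deep (x) x 190 wide (y) x 78 high. Origin: on the bench under the middle of its front face. Its x points into the unit (away from the robot), y to the left along the front face, z up; at yaw 0 these are the world axes. Same make; its drawer holds four dark steel files side by side. To be left alone
- file_drawer_front (a point): file drawer: middle of the outer face of its front panel, 37 above the bench, same make as the ring drawer, also standing 70 to 95 out; leave it there
- file_bolt_stud (a point): same point on the stud of the file unit's bolt; leave it
- dapping_block: loose steel block 45 x 45 x 45, origin under its centre; bystander, in front of and between the two units
- ring_box: loose closed wooden ring box 50 x 50 x 40, origin under its centre; bystander
- tray: loose white tray 170 x 240 x 28 left of the units, origin under its centre; bystander
- file0: flat file 150 x 14 x 6 in the tray, origin under its centre; bystander
- file1: second flat file in the tray, the same; bystander
- hammer: loose hammer lying to the right, handle to its own -x; bystander
- ring_cone: loose wooden ring cone, 60 across the foot, 108 high, standing in front to the right, origin under its centre; bystander

How it is judged:
By the outcome, as a careful person would: the job done as asked, in the order asked, and still so for the second after the job is handed in, with the robot touching nothing.
It also fails if it takes over 48 s, if anything falls off the work surface, if the arm or the gripper's body presses on something with over 40 N, if the wrist force passes 120 N, or if a joint passes its speed limit or range.

## Working session

There is one attempt and no reset: what is moved stays moved. The work goes in short steps, Python scripts to look and compute and a tool call to move; the robot and the scene stay as the last step left them, time stands still between calls to the robot, and variables do not carry over. Pictures are saved under pics/ and viewed, at most 10 in all, crops included, and the job is handed in when it is done.

Besides the shell and the picture viewer there is one more tool, called after "Request:" by a JSON object that holds its "name" and its "arguments". arm_command: Moves the arm, as the interface text tells. Its arguments: {"type":"object","properties":{"plan":{"type":"array"},"fingers":{"type":"number"},"grip_force":{"type":"number"}},"required":["plan"]}

```bash
mkdir -p pics; python3 - <<'E'
from workcell import arm, vision
import cv2
s=arm.read_state(); print({k:s[k] for k in("time_s","tcp_pos","tcp_rot","finger_gap","force")})
for n in("top","side"):
    im=vision.read_camera(n); cv2.imwrite(f"pics/{n}0.png",im[:,:,::-1])
    c=vision.calibration(n); print(n,c)
E
```

```text
{'time_s': 0.0, 'tcp_pos': array([0.23139996, 0.47092147, 0.24144683]), 'tcp_rot': array([[-8.97475610e-01,  4.41063379e-01, -7.90568292e-04],
       [ 4.41064080e-01,  8.97474498e-01, -1.41545294e-03],
       [ 8.52104246e-05, -1.61902576e-03, -9.99998686e-01]]), 'finger_gap': 0.9993479861931316, 'force': array([-0.45838018, -0.33660394, -0.42405774])}
top {'camera_matrix': array([[384.2840995 ,   0.        , 257.22425345],
       [  0.        , 384.2840995 , 185.39256392],
       [  0.        ,   0.        ,   1.        ]]), 'T': array([[-0.10600587,  0.97232383, -0.20820453,  0.22768959],
       [-0.99436425, -0.10398797,  0.0206454 ,  0.02328057],
       [-0.00157675,  0.20921968,  0.97786739,  1.29779362],
       [ 0.        ,  0.        ,  0.        ,  1.        ]])}
side {'camera_matrix': array([[460.22295096,   0.        , 258.98531536],
       [  0.        , 460.22295096, 188.86418847],
       [  0.        ,   0.        ,   1.        ]]), 'T': array([[-0.96129591,  0.16172238, -0.22306062,  0.12715183],
       [-0.27508572, -0.51803792,  0.80991639,  1.31111303],
       [ 0.01542775,  0.83993011,  0.54247525,  0.92466547],
       [ 0.        ,  0.        ,  0.        ,  1.        ]])}
```

View pics/top0.png

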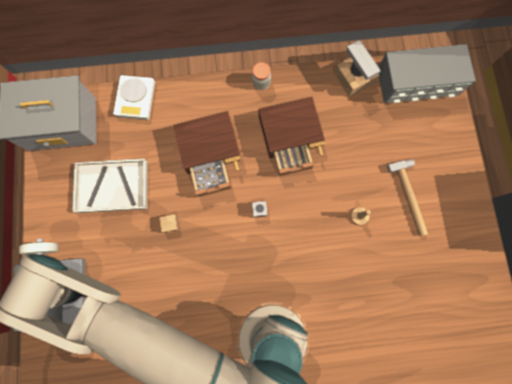

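View pics/side0.png

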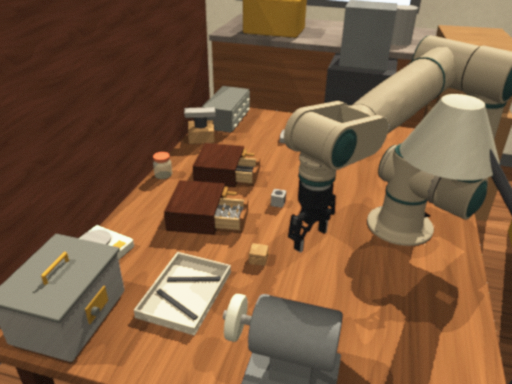

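The left unit (top image, about 210,150) seems to hold the rings in a grey pad, and the right one (about 292,135) shows dark bars, the files. I'll enlarge both to check.

```bash
python3 - <<'E'
import cv2
im=cv2.imread("pics/top0.png")[90:220,160:340]
cv2.imwrite("pics/topc.png",cv2.resize(im,None,fx=4.4,fy=4.4,interpolation=cv2.INTER_CUBIC))
E
```

```text
(no output)
```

View pics/topc.png

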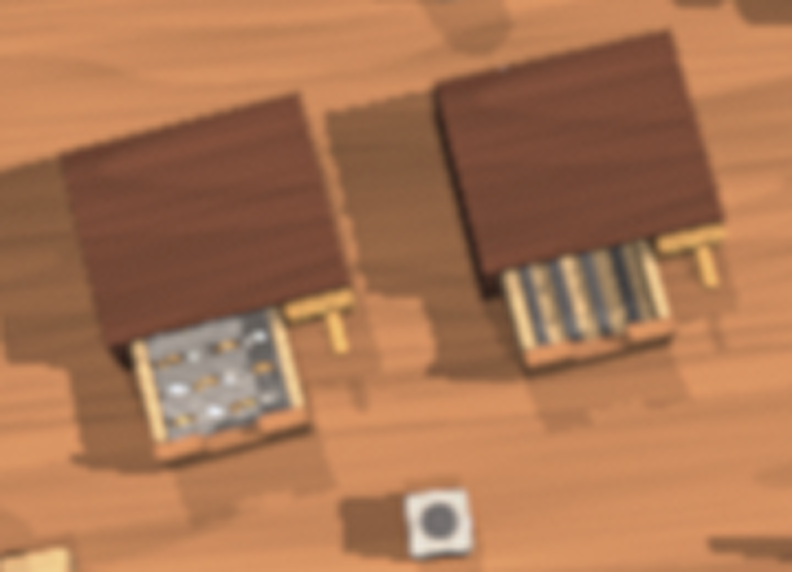

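The left unit is the ring unit: grey pad with rings. Crop pixels: top corners at (63,155), (300,95), (352,290) and (112,345); drawer front's top edge from (155,445) to (308,410); stud tip at about (342,350).

```bash
cat > h.py <<'E'
import numpy as np
from workcell import arm, vision
def ray(n,uv,z,c=None):
    c=c or vision.calibration(n);K=c["camera_matrix"];T=c["T"]
    d=np.array([(uv[0]-K[0,2])/K[0,0],-(uv[1]-K[1,2])/K[1,1],-1])
    d=T[:3,:3]@d;o=T[:3,3];return o+d*(z-o[2])/d[2]
def crop(p):return (p[0]+.5)/4.4+160-.5,(p[1]+.5)/4.4+90-.5
def fit(P,Q): # local P -> world Q, 2D
    P=np.array(P);Q=np.array(Q);p=P-P.mean(0);q=Q-Q.mean(0)
    a=np.arctan2((p[:,0]*q[:,1]-p[:,1]*q[:,0]).sum(),(p*q).sum())
    R=np.array([[np.cos(a),-np.sin(a)],[np.sin(a),np.cos(a)]]);t=Q.mean(0)-R@P.mean(0)
    return a,R,t,Q-(P@R.T+t)
E
python3 - <<'E'
from h import *
L=[(.16,.095),(.16,-.095),(0,-.095),(0,.095)]
for nm,px in(("ring",[(63,155),(300,95),(352,290),(112,345)]),("file",[(437,87),(670,31),(723,223),(485,270)])):
    W=[ray("top",crop(p),.078)[:2] for p in px]
    a,R,t,e=fit(L,W);print(nm,a,t,"\n",(e*1000).round(1))
    if nm=="ring":
        for lab,p,z in(("tip",(342,350),.055),("fL",(160,462),.064),("fR",(310,428),.064),("block1",(405,490),.045),("block2",(472,553),.045)):
            w=ray("top",crop(p),z);print(lab,w.round(3),"local",(R.T@(w[:2]-t)).round(4))
        for l in((-.03,-.075),(0,.02)):print(R@l+t)
    else:
        for lab,p,z in(("fL",(530,368),.064),("fR",(672,335),.064),("tip",(712,287),.055)):
            w=ray("top",crop(p),z);print(lab,w.round(3),"local",(R.T@(w[:2]-t)).round(4))
E
```

```text
ring 0.15195372082751327 [0.58139256 0.13649264] 
 [[-1.1 -0.8]
 [-0.5  2.6]
 [-1.9  2.1]
 [ 3.5 -3.8]]
tip [0.554 0.057 0.055] local [-0.0386 -0.0743]
fL [0.481 0.199 0.064] local [-0.0897  0.0775]
fR [0.495 0.086 0.064] local [-0.0931 -0.0365]
block1 [0.444 0.021 0.045] local [-0.1533 -0.0937]
block2 [ 0.391 -0.024  0.045] local [-0.2122 -0.1299]
[0.56309096 0.05781576]
[0.57836516 0.15626219]
file 0.12230533146883034 [ 0.60548917 -0.14798251] 
 [[-3.9 -2. ]
 [-0.3  1.9]
 [-0.6  2.7]
 [ 4.9 -2.6]]
fL [ 0.523 -0.082  0.064] local [-0.0737  0.0753]
fR [ 0.537 -0.192  0.064] local [-0.0731 -0.0351]
tip [ 0.574 -0.229  0.055] local [-0.0413 -0.0764]
```

```bash
cat >> h.py <<'E'
YAW=0.152;O=np.array([.5814,.1365]);RU=np.array([[np.cos(YAW),-np.sin(YAW)],[np.sin(YAW),np.cos(YAW)]])
def loc(p):return RU.T@(np.array(p)[:2]-O)
def go(x,y,z):
    s=arm.read_state();R=s["tcp_rot"];p=np.r_[O+RU@[x,y],z]
    ty=YAW+np.pi/2-np.arctan2(R[1,1],R[0,1])
    print("world",p.round(4),"shift",(R.T@(p-s["tcp_pos"])).round(4),"turn",round(-ty,4),"local",loc(s["tcp_pos"]).round(4),s["tcp_pos"][2].round(4),"F",s["force"].round(1),"t",s["time_s"])
E
python3 -c "
from h import *
go(-.14,.02,.16)"
```

```text
world [0.44   0.1351 0.16  ] shift [-0.3353 -0.2094  0.0818] turn -0.6088 local [-0.2953  0.3836] 0.2416 F [-0.1  0.6 -0.3] t 0.1
```

Request:
{"name": "arm_command", "arguments": {"plan": [[[-0.335,-0.209,0.08],-0.609],[[-0.335,-0.209,0.08],-0.609],[[-0.335,-0.209,0.08],-0.609],[[-0.335,-0.209,0.08],-0.609],[[-0.335,-0.209,0.08],-0.609],[[-0.335,-0.209,0.08],-0.609],[[-0.335,-0.209,0.08],-0.609],[[-0.335,-0.209,0.08],-0.609],[[-0.335,-0.209,0.08],-0.609],[[-0.335,-0.209,0.08],-0.609]], "fingers": -1}}

```text
time_s: 1.35
tcp_pos: [0.4397, 0.1369, 0.1626]
tcp_rot: [[-0.988, -0.153, 0.0], [-0.153, 0.988, 0.0], [-0.0, 0.0, -1.0]]
force: [-0.8, -0.4, 0.6]
finger_gap: -0.002
grasp_force: 0.0
```

```bash
python3 - <<'E'
from h import *
import cv2
go(-.14,.02,.04)
print(arm.read_state()["finger_gap"])
c=vision.calibration("wrist");print(c)
im=vision.read_camera("wrist")[:,:,::-1];cv2.imwrite("pics/w1.png",cv2.resize(im,None,fx=1.5,fy=1.5))
E
```

```text
world [0.44   0.1351 0.04  ] shift [ 0.     -0.0018  0.1226] turn 0.0019 local [-0.14    0.0218] 0.1626 F [-0.8 -0.4  0.6] t 1.35
-0.0021772424395284165
{'camera_matrix': array([[297.31863964,   0.        , 255.65955185],
       [  0.        , 297.31863964, 188.6883976 ],
       [  0.        ,   0.        ,   1.        ]]), 'T': array([[-1.53518209e-01, -9.37919733e-01, -3.11028511e-01,
         3.60069651e-01],
       [ 9.88145786e-01, -1.45796781e-01, -4.80749916e-02,
         1.23938971e-01],
       [-2.56472492e-04, -3.14721899e-01,  9.49183892e-01,
         2.94062804e-01],
       [ 0.00000000e+00,  0.00000000e+00,  0.00000000e+00,
         1.00000000e+00]])}
```

View pics/w1.png

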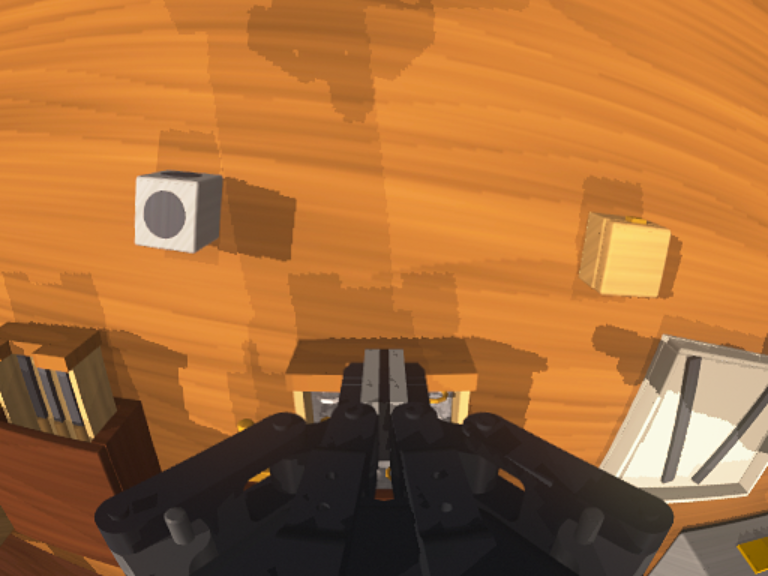

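The ring drawer's front lies under the fingers, top edge (287..477, 376), centred on the fingers at 384. The dapping block (178,212) and ring box (628,255) are well clear. The fisheye ray gives the front's distance.

```bash
cat >> h.py <<'E'
def wray(uv,z):
    c=vision.calibration("wrist");K=c["camera_matrix"];T=c["T"]
    v=np.array([uv[0]-K[0,2],uv[1]-K[1,2]]);r=np.hypot(*v);th=r/K[0,0]
    d=T[:3,:3]@np.array([np.sin(th)*v[0]/r,-np.sin(th)*v[1]/r,-np.cos(th)]);o=T[:3,3]
    return o+d*(z-o[2])/d[2]
E
python3 - <<'E'
from h import *
for p,z in (((287,375),.064),((477,375),.064),((302,340),.014),((467,339),.014),((245,422),.058)):
    w=wray((p[0]/1.5,p[1]/1.5),z);print(w.round(4),loc(w).round(4))
E
```

```text
[0.5022 0.0871 0.064 ] [-0.0858 -0.0368]
[0.4845 0.2002 0.064 ] [-0.0861  0.0776]
[0.5024 0.088  0.014 ] [-0.0854 -0.036 ]
[0.4838 0.2025 0.014 ] [-0.0865  0.08  ]
[0.5488 0.0592 0.058 ] [-0.0439 -0.0715]
```

Request:
{"name": "arm_command", "arguments": {"plan": [[[0,-0.002,0.06],0],[[0,-0.002,0.12],0],[[0,-0.002,0.122],0],[[-0.02,-0.002,0.122],0],[[-0.03,-0.002,0.122],0],[[-0.04,-0.002,0.122],0],[[-0.05,-0.002,0.122],0],[[-0.06,-0.002,0.122],0],[[-0.07,-0.002,0.122],0],[[-0.08,-0.002,0.122],0]]}}

```text
time_s: 2.65
tcp_pos: [0.5199, 0.1462, 0.0402]
tcp_rot: [[-0.988, -0.152, -0.0], [-0.152, 0.988, 0.0], [0.0, 0.0, -1.0]]
force: [-2.4, 0.3, 1.3]
finger_gap: 0.002
grasp_force: 0.9
```

```bash
python3 -c "
from h import *
go(-.011,.02,.04)"
```

```text
world [0.5675 0.1546 0.04  ] shift [-0.0483  0.0011  0.0002] turn 0.0003 local [-0.0593  0.0189] 0.0402 F [-2.4  0.3  1.3] t 2.65
```

Contact is light (about 2 N), so the drawer is sliding. I'll continue slowly towards the stop.

Request:
{"name": "arm_command", "arguments": {"plan": [[[-0.01,0,0],0],[[-0.02,0,0],0],[[-0.028,0,0],0],[[-0.034,0,0],0],[[-0.038,0,0],0],[[-0.041,0,0],0],[[-0.043,0,0],0],[[-0.044,0,0],0],[[-0.045,0,0],0],[[-0.045,0,0],0]]}}

```text
time_s: 3.9
tcp_pos: [0.5639, 0.1528, 0.0403]
tcp_rot: [[-0.988, -0.152, 0.0], [-0.152, 0.988, -0.0], [-0.0, -0.0, -1.0]]
force: [-1.0, 0.3, -0.9]
finger_gap: -0.002
grasp_force: 0.6
```

```bash
python3 -c "
from h import *
go(-.011,.02,.04)"
```

```text
world [0.5675 0.1546 0.04  ] shift [-0.0038  0.0013  0.0003] turn 0.0001 local [-0.0148  0.0187] 0.0403 F [-1.   0.3 -0.9] t 3.9
```

Request:
{"name": "arm_command", "arguments": {"plan": [[[-0.001,0,0],0],[[-0.002,0,0],0],[[-0.003,0,0],0],[[-0.003,0,0],0]]}}

```text
time_s: 4.4
tcp_pos: [0.567, 0.1532, 0.0403]
tcp_rot: [[-0.988, -0.152, 0.0], [-0.152, 0.988, 0.0], [-0.0, -0.0, -1.0]]
force: [-0.5, -0.6, -1.4]
finger_gap: 0.001
grasp_force: 0.4
```

Request:
{"name": "arm_command", "arguments": {"plan": [[[-0.001,0,0],0],[[-0.002,0,0],0],[[-0.002,0,0],0]]}}

```text
time_s: 4.78
tcp_pos: [0.5687, 0.1535, 0.0403]
tcp_rot: [[-0.988, -0.152, -0.0], [-0.152, 0.988, -0.0], [0.0, -0.0, -1.0]]
force: [-3.2, -0.2, 1.5]
finger_gap: -0.002
grasp_force: 0.2
```

Request:
{"name": "arm_command", "arguments": {"plan": [[[-0.001,0,0],0],[[-0.002,0,0],0],[[-0.002,0,0],0]]}}

```text
time_s: 5.15
tcp_pos: [0.5686, 0.1538, 0.0399]
tcp_rot: [[-0.988, -0.152, -0.006], [-0.152, 0.988, -0.001], [0.006, 0.0, -1.0]]
force: [-15.6, -3.0, 7.1]
finger_gap: 0.004
grasp_force: 0.0
```

The stop shows as a force rise at local x of about -10 mm, as expected for shut. I'll back off, rise and look.

Request:
{"name": "arm_command", "arguments": {"plan": [[[0.02,0,0],0],[[0.06,0,0],0],[[0.11,0,-0.04],0],[[0.13,0,-0.1],0],[[0.13,0,-0.12],0],[[0.13,0,-0.12],0]]}}

```text
time_s: 5.9
tcp_pos: [0.4436, 0.1345, 0.1628]
tcp_rot: [[-0.988, -0.152, 0.006], [-0.152, 0.988, 0.001], [-0.006, 0.0, -1.0]]
force: [0.7, 0.1, -0.3]
finger_gap: 0.002
grasp_force: 0.0
```

```bash
python3 - <<'E'
from h import *
import cv2
im=vision.read_camera("wrist")[:,:,::-1];cv2.imwrite("pics/w2.png",cv2.resize(im,None,fx=1.5,fy=1.5))
go(-.032,-.12,.16);go(-.032,-.12,.04)
E
```

```text
world [0.5679 0.013  0.16  ] shift [-0.1053 -0.1388  0.001 ] turn 0.0001 local [-0.1373  0.0188] 0.1608 F [ 0.1  0.2 -0.5] t 5.95
world [0.5679 0.013  0.04  ] shift [-0.105  -0.1388  0.121 ] turn 0.0001 local [-0.1373  0.0188] 0.1608 F [ 0.1  0.2 -0.5] t 5.95
```

View pics/w2.png

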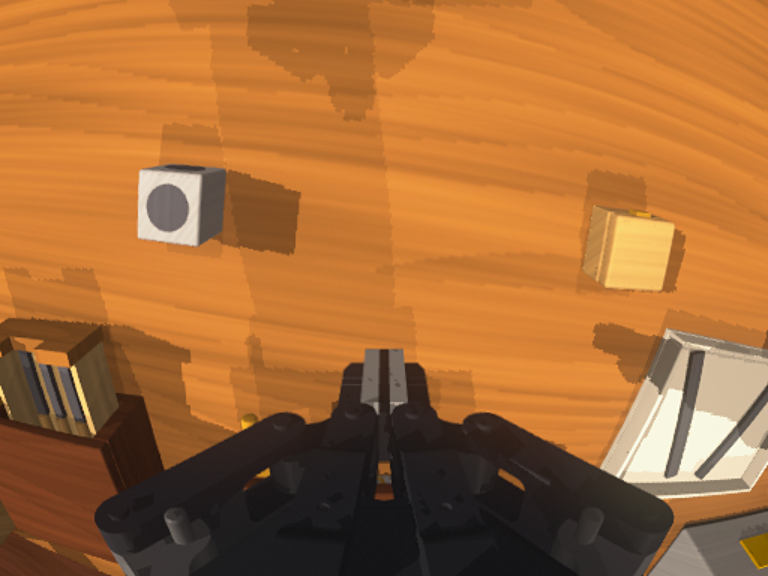

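The drawer no longer stands out in front of the fingers; the stud tip is at (248,418), and the block and box have not moved. Next I go to the right of the stud.

Request:
{"name": "arm_command", "arguments": {"plan": [[[-0.04,-0.05,0],0],[[-0.08,-0.1,0],0],[[-0.105,-0.13,0],0],[[-0.105,-0.13,0],0],[[-0.105,-0.13,0],0],[[-0.105,-0.13,0.05],0],[[-0.105,-0.13,0.09],0],[[-0.105,-0.13,0.12],0],[[-0.105,-0.13,0.12],0],[[-0.105,-0.13,0.12],0]]}}

```text
time_s: 7.2
tcp_pos: [0.5663, 0.0222, 0.0418]
tcp_rot: [[-0.988, -0.152, 0.002], [-0.152, 0.988, 0.0], [-0.002, -0.0, -1.0]]
force: [0.2, -0.3, -0.1]
finger_gap: -0.004
grasp_force: 0.0
```

```bash
python3 - <<'E'
from h import *
import cv2
im=vision.read_camera("wrist")[:,:,::-1];cv2.imwrite("pics/w3.png",cv2.resize(im,None,fx=1.5,fy=1.5))
go(-.032,-.06,.04)
E
```

```text
world [0.5589 0.0723 0.04  ] shift [0.0001 0.0509 0.0023] turn 0.0008 local [-0.0318 -0.1109] 0.0423 F [-0.3 -0.2  0.8] t 7.25
```

View pics/w3.png

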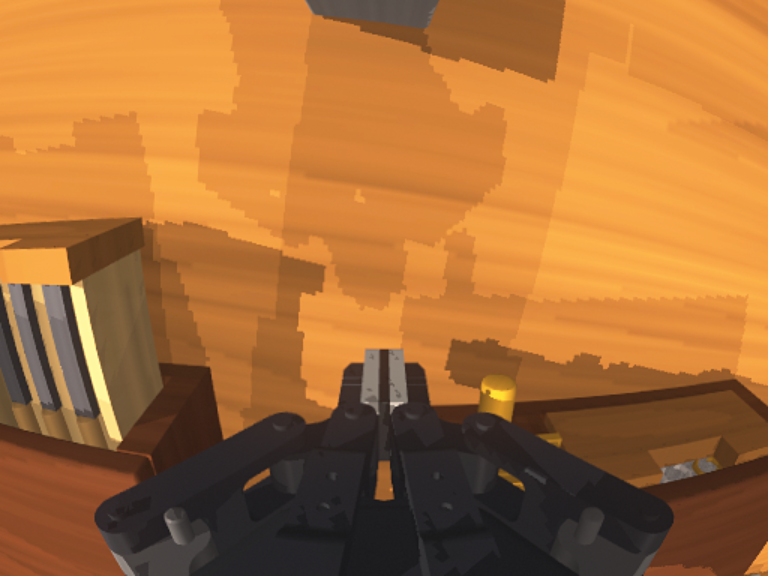

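The drawer is flush: its panel with the notch lies in the frame at (700,455). The stud at (497,395) is to the left of the fingers with a clear gap. Pushing left.

Request:
{"name": "arm_command", "arguments": {"plan": [[[0,0.008,0],0],[[0,0.014,0],0],[[0,0.019,0],0],[[0,0.024,0],0],[[0,0.029,0],0],[[0,0.034,0],0],[[0,0.038,0],0],[[0,0.042,0],0],[[0,0.044,0],0],[[0,0.044,0],0]]}}

```text
time_s: 8.5
tcp_pos: [0.559, 0.0653, 0.0401]
tcp_rot: [[-0.988, -0.152, -0.0], [-0.152, 0.988, 0.0], [0.0, 0.0, -1.0]]
force: [0.1, 0.3, 0.4]
finger_gap: -0.0
grasp_force: 0.0
```

Request:
{"name": "arm_command", "arguments": {"plan": [[[0,0.001,0],0],[[0,0.002,0],0],[[0,0.003,0],0],[[0,0.003,0],0]]}}

```text
time_s: 9.0
tcp_pos: [0.5585, 0.0681, 0.0401]
tcp_rot: [[-0.988, -0.152, -0.0], [-0.152, 0.988, 0.0], [0.0, 0.0, -1.0]]
force: [-0.3, -1.0, -0.6]
finger_gap: 0.001
grasp_force: 0.4
```

Request:
{"name": "arm_command", "arguments": {"plan": [[[0,0.001,0],0],[[0,0.002,0],0],[[0,0.003,0],0],[[0,0.004,0],0],[[0,0.004,0],0]]}}

```text
time_s: 9.62
tcp_pos: [0.5581, 0.0722, 0.0404]
tcp_rot: [[-0.988, -0.152, 0.0], [-0.152, 0.988, 0.0], [-0.0, 0.0, -1.0]]
force: [-0.1, -0.7, -0.1]
finger_gap: 0.003
grasp_force: 0.3
```

Request:
{"name": "arm_command", "arguments": {"plan": [[[0,0.001,0],0],[[0,0.002,0],0],[[0,0.002,0],0]]}}

```text
time_s: 10.0
tcp_pos: [0.5578, 0.074, 0.0404]
tcp_rot: [[-0.988, -0.152, 0.0], [-0.152, 0.988, -0.0], [-0.0, -0.0, -1.0]]
force: [0.2, -1.3, -1.0]
finger_gap: 0.001
grasp_force: 0.8
```

Request:
{"name": "arm_command", "arguments": {"plan": [[[0,0.001,0],0],[[0,0.002,0],0],[[0,0.003,0],0],[[0,0.003,0],0]]}}

```text
time_s: 10.5
tcp_pos: [0.5577, 0.0746, 0.0404]
tcp_rot: [[-0.989, -0.15, 0.001], [-0.15, 0.989, -0.004], [-0.0, -0.004, -1.0]]
force: [0.7, -11.6, -0.9]
finger_gap: 0.0
grasp_force: 6.1
```

Request:
{"name": "arm_command", "arguments": {"plan": [[[0,0.001,0],0],[[0,0.002,0],0],[[0,0.002,0],0]]}}

```text
time_s: 10.88
tcp_pos: [0.5576, 0.075, 0.0404]
tcp_rot: [[-0.989, -0.15, 0.001], [-0.15, 0.989, -0.007], [0.0, -0.007, -1.0]]
force: [1.2, -18.8, -0.7]
finger_gap: -0.005
grasp_force: 9.6
```

The stop is firm (19 N) at the expected place. I'll withdraw to the right, then back and up.

Request:
{"name": "arm_command", "arguments": {"plan": [[[0,-0.015,0],0],[[0,-0.03,0],0],[[0,-0.03,0],0],[[0,-0.03,-0.06],0],[[0,-0.03,-0.12],0],[[0.06,-0.03,-0.12],0],[[0.12,-0.03,-0.12],0],[[0.18,-0.03,-0.12],0],[[0.19,-0.03,-0.12],0],[[0.19,-0.03,-0.12],0]]}}

```text
time_s: 12.12
tcp_pos: [0.3742, 0.0207, 0.161]
tcp_rot: [[-0.988, -0.152, 0.002], [-0.152, 0.988, 0.0], [-0.002, -0.0, -1.0]]
force: [1.3, 0.0, 0.3]
finger_gap: -0.0
grasp_force: 0.0
```

```bash
python3 - <<'E'
from h import *
import cv2
im=vision.read_camera("top")[:,:,::-1]
cv2.imwrite("pics/t2.png",cv2.resize(im[90:220,160:340],None,fx=4.4,fy=4.4,interpolation=cv2.INTER_CUBIC))
go(0,0,.2)
E
```

```text
world [0.5814 0.1365 0.2   ] shift [-0.2219  0.0831 -0.0386] turn 0.0004 local [-0.2218 -0.0832] 0.161 F [ 0.4 -1.4 -0.6] t 12.175
```

View pics/t2.png

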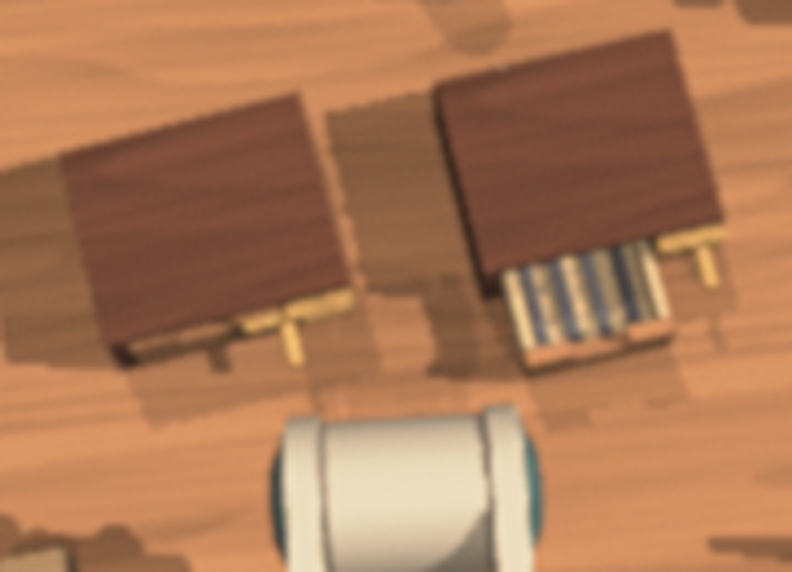

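The ring drawer is flush. The stud tip went from (342,350) to (297,362), about 36 mm, so the bolt is fully across. The file unit looks unchanged. Handing in.

```bash
python3 -c "
from workcell import job
print(job.job_done())"
```

```text
the job is handed in; nothing more can be done
None
```

The ring drawer is pushed fully shut and its bolt is all the way left against its stop. The file unit was not touched, and the job was handed in at about 12 s of robot time.

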